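Set refaced sanding blocks in the gluing corner and press them under a board

ROBOT

A 7-joint arm with a two-finger parallel gripper is mounted at the origin on the work surface; the furniture and walls round the work are solid. World frame = base frame: x ahead of the robot, y to its left, z up, the work surface at z = 0. Lengths are in m, angles in rad, forces in N, time in s.
With the tool pointing down it reaches from about 0.4 to 0.875 m from the base axis. Payload 6.5 kg.
Tool frame: the origin (TCP) lies midway between the tips of the shut fingers; the grasp point (between the pads) lies 19 mm behind it; y points along the fingers, x is the direction in which the jaws open and shut, and the axes are right-handed (so a half turn about y gives the same grasp; the last joint's range is limited). The gripper opens to 88 mm and grips with 3 to 60 N. Pads are 18 mm wide; open, the fingers measure 123 mm over their backs; the gripper's body (75 mm by 187 mm) begins 45 mm behind the grasp point.
Start: joints at [-1.197, 0.536, -0.004, 1.538, 0.003, 1.067, -0.071], TCP at [0.277, 0.588, 0.239] pointing down, gripper open.
Joint ranges: [-2.7, 2.7], [-0.37, 2.16], [-1.27, 1.26], [0.24, 2.4], [-1.31, 4.45], [0.19, 1.91], [-2.76, 2.76]. Speed limits (rad/s): [2.39, 2.39, 3.14, 3.14, 3.14, 3.14, 3.14].

INTERFACE

Orientations are given as a unit quaternion [w, x, y, z].
In Python, from rig import ctrl gives the robot as it stands. Calls block until the motion is done:
- ctrl.movep(position, orientation): joint-space move of the TCP to a pose.
- ctrl.servo_line(position, attitude=None, vel=0.15, guard=None): straight line of the TCP; attitude=None keeps the orientation; vel is the mean speed in m/s. With guard (N) it stops when the force on the tool has changed by that much, and returns True; else False.
- ctrl.move_j(angles): joint-space move.
- ctrl.grip(opening, strength=None): finger opening in m; strength is the grip in N (None keeps the last); returns when the fingers have stopped.
- ctrl.wait(seconds).
- ctrl.solve_ik(position, orientation): joint angles nearest the present ones, or None.
- ctrl.get_state(): the state.
- ctrl.camera(name): name is "scene" or "top" or "wrist"; returns a dict with "img" (384x512x3 uint8, blue, green, red), "range_z" (384x512 float32, m along the optical axis (not along the pixel's ray), 0 where there is no reading), "mtx" (3x3 intrinsics, pixels), "R" (3x3) and "t" (3): a world point X has camera coordinates R X + t. Camera axes: x right, y down, z forward; pixel columns grow to the right and rows downward; lengths in m; the calibration is good to about 2 mm. A picture is of the moment at which its call begins.
A pose or a line that the arm cannot do raises ctrl.Unreachable and nothing moves.
- ctrl.finish_job(): hands the job in, once; it reports no verdict.
The state is a dict: "time": time; "qpos": joint angles; "qd": joint speeds; "joint_torque": joint torques, N m; "position": TCP position; "orientation": TCP orientation; "contact_force": force on the tool from outside, world axes, zero at the start; "moment": the same for the moment, N m; "gripper_width": finger opening in m.
Only numpy, scipy, OpenCV 4.12 (cv2) and the standard library are available. Lean on these libraries where they do the work, as an engineer would, in place of code of your own. Each camera call takes 0.05 s, during which the arm holds its last target.

TASK

The refaced sanding blocks must set square while the glue dries: bring every one of them, flat as they lie, into the corner of the wooden fence on the left of the bench, side by side with long sides touching, in one tight row along the long batten, the first flush against the short batten and every block's end flush against the long batten. Then lay the pressing board, grip up, squarely on top so that it covers every block, press it firmly down on them so that it sits level, and leave it there. Leave the other things on the bench alone.

Things in the scene. Friction and masses are not known exactly. Their poses are not given: they have to be found in the camera images.
- fence: fence: L of two dark wooden battens fixed to the bench, each 18 mm wide and 18 mm high. Origin: the inner corner at bench height. Its +x points along the long batten towards the short batten (away from the robot), its +y across the long batten (to the robot's left), z up. The working space is at -x, -y: the face of the short batten is the plane x = 0 (from y = -90 to 0 mm), the face of the long batten the plane y = 0 (from x = -230 to 0 mm). The space inside is plain bench.
- press_board: pressing board: loose flat light wooden board 156 (x) x 78 (y) x 12 mm, 0.15 kg, with a wooden grip rib on top, 110 (x) x 24 (y) mm, from 12 to 40 mm above the underside. Origin: centre of the underside; z up. It starts right of the machine, near the blocks, lying crosswise.
- strap_splitter: bench machine (fixed, teal, with a black flywheel of 300 mm at its far end) between the blocks and the fence; it fills about x 0.15 to 0.67 and y -0.23 to 0.00 m, up to 0.30 m high, the flywheel up to 0.34 m and y 0.02; carry things over it. Origin: centre of its foot on the bench.
- sanding_block_1: sanding block: loose brown cork block with rounded edges, 38 (x) x 70 (y) x 26 (z) mm, about 0.12 kg. Origin: below its centre, 1.5 mm under its underside (so it reads z = -1.5 mm as it stands on the bench and its flat top is 26 mm above the bench), z up. Three or four such blocks are there (alike and interchangeable, either end may face the batten); it starts on the bench right of the machine.
- sanding_block_2: sanding block: loose brown cork block with rounded edges, 38 (x) x 70 (y) x 26 (z) mm, about 0.12 kg. Origin: below its centre, 1.5 mm under its underside (so it reads z = -1.5 mm as it stands on the bench and its flat top is 26 mm above the bench), z up. Three or four such blocks are there (alike and interchangeable, either end may face the batten); it starts on the bench right of the machine.
- sanding_block_3: sanding block: loose brown cork block with rounded edges, 38 (x) x 70 (y) x 26 (z) mm, about 0.12 kg. Origin: below its centre, 1.5 mm under its underside (so it reads z = -1.5 mm as it stands on the bench and its flat top is 26 mm above the bench), z up. Three or four such blocks are there (alike and interchangeable, either end may face the batten); it starts on the bench right of the machine.
- sanding_block_4: sanding block: loose brown cork block with rounded edges, 38 (x) x 70 (y) x 26 (z) mm, about 0.12 kg. Origin: below its centre, 1.5 mm under its underside (so it reads z = -1.5 mm as it stands on the bench and its flat top is 26 mm above the bench), z up. Three or four such blocks are there (alike and interchangeable, either end may face the batten); it starts on the bench right of the machine.
- rivet_tin: bystander, to be left alone: flat round tin, 65 mm across, 30 high; origin: centre of the underside.
- fittings_box: bystander, to be left alone: small steel box with a lid, 81x109x41 mm; origin: centre of the underside.
- thread_spool_1: bystander, to be left alone: standing thread spool, about 42 mm across, 55 high; origin: centre of the underside.
- tape_measure: bystander, to be left alone: tape measure lying flat, 58x74x29 mm; origin: centre of the underside.
- beeswax: bystander, to be left alone: block of wax, 32x46x18 mm; origin: centre of the underside.
Not all that is in view belongs to the job. What is shaped like the sanding_block_2 but turquoise is not meant.

How it is judged:
On the way, in this order (a step that is already met when the one before it is completed fails the run):
1. every block stands square and flush in the row in the fence corner ((x of sanding_block_1 in the frame of fence between -0.022 and -0.016 m or (x of sanding_block_1 in the frame of fence between -0.061 and -0.053 m and (x of sanding_block_2 in the frame of fence between -0.022 and -0.016 m or x of sanding_block_3 in the frame of fence between -0.022 and -0.016 m or x of sanding_block_4 in the frame of fence between -0.022 and -0.016 m)) or (x of sanding_block_1 in the frame of fence between -0.1 and -0.09 m and (x of sanding_block_2 in the frame of fence between -0.061 and -0.053 m or x of sanding_block_3 in the frame of fence between -0.061 and -0.053 m or x of sanding_block_4 in the frame of fence between -0.061 and -0.053 m)) or (x of sanding_block_1 in the frame of fence between -0.139 and -0.127 m and (x of sanding_block_2 in the frame of fence between -0.1 and -0.09 m or x of sanding_block_3 in the frame of fence between -0.1 and -0.09 m or x of sanding_block_4 in the frame of fence between -0.1 and -0.09 m))) and y of sanding_block_1 in the frame of fence between -0.038 and -0.032 m and angle between the y axis of each of sanding_block_1, sanding_block_2, sanding_block_3, sanding_block_4 and the y axis of fence, either way round below 0.05 rad and height (world z) of each of sanding_block_1, sanding_block_2, sanding_block_3, sanding_block_4 below 0.005 m and angle between each of sanding_block_1, sanding_block_2, sanding_block_3, sanding_block_4's own z axis and vertical below 0.06 rad and (x of sanding_block_2 in the frame of fence between -0.022 and -0.016 m or (x of sanding_block_2 in the frame of fence between -0.061 and -0.053 m and (x of sanding_block_1 in the frame of fence between -0.022 and -0.016 m or x of sanding_block_3 in the frame of fence between -0.022 and -0.016 m or x of sanding_block_4 in the frame of fence between -0.022 and -0.016 m)) or (x of sanding_block_2 in the frame of fence between -0.1 and -0.09 m and (x of sanding_block_1 in the frame of fence between -0.061 and -0.053 m or x of sanding_block_3 in the frame of fence between -0.061 and -0.053 m or x of sanding_block_4 in the frame of fence between -0.061 and -0.053 m)) or (x of sanding_block_2 in the frame of fence between -0.139 and -0.127 m and (x of sanding_block_1 in the frame of fence between -0.1 and -0.09 m or x of sanding_block_3 in the frame of fence between -0.1 and -0.09 m or x of sanding_block_4 in the frame of fence between -0.1 and -0.09 m))) and y of sanding_block_2 in the frame of fence between -0.038 and -0.032 m and (x of sanding_block_3 in the frame of fence between -0.022 and -0.016 m or (x of sanding_block_3 in the frame of fence between -0.061 and -0.053 m and (x of sanding_block_1 in the frame of fence between -0.022 and -0.016 m or x of sanding_block_2 in the frame of fence between -0.022 and -0.016 m or x of sanding_block_4 in the frame of fence between -0.022 and -0.016 m)) or (x of sanding_block_3 in the frame of fence between -0.1 and -0.09 m and (x of sanding_block_1 in the frame of fence between -0.061 and -0.053 m or x of sanding_block_2 in the frame of fence between -0.061 and -0.053 m or x of sanding_block_4 in the frame of fence between -0.061 and -0.053 m)) or (x of sanding_block_3 in the frame of fence between -0.139 and -0.127 m and (x of sanding_block_1 in the frame of fence between -0.1 and -0.09 m or x of sanding_block_2 in the frame of fence between -0.1 and -0.09 m or x of sanding_block_4 in the frame of fence between -0.1 and -0.09 m))) and y of sanding_block_3 in the frame of fence between -0.038 and -0.032 m and (x of sanding_block_4 in the frame of fence between -0.022 and -0.016 m or (x of sanding_block_4 in the frame of fence between -0.061 and -0.053 m and (x of sanding_block_1 in the frame of fence between -0.022 and -0.016 m or x of sanding_block_2 in the frame of fence between -0.022 and -0.016 m or x of sanding_block_3 in the frame of fence between -0.022 and -0.016 m)) or (x of sanding_block_4 in the frame of fence between -0.1 and -0.09 m and (x of sanding_block_1 in the frame of fence between -0.061 and -0.053 m or x of sanding_block_2 in the frame of fence between -0.061 and -0.053 m or x of sanding_block_3 in the frame of fence between -0.061 and -0.053 m)) or (x of sanding_block_4 in the frame of fence between -0.139 and -0.127 m and (x of sanding_block_1 in the frame of fence between -0.1 and -0.09 m or x of sanding_block_2 in the frame of fence between -0.1 and -0.09 m or x of sanding_block_3 in the frame of fence between -0.1 and -0.09 m))) and y of sanding_block_4 in the frame of fence between -0.038 and -0.032 m), for 0.2 s.
2. the board lies level over all the blocks and is pressed down on them (all of step 1 and angle between the x axis of press_board and the x axis of fence, either way round below 0.07 rad and angle between press_board's own z axis and vertical below 0.03 rad and height (world z) of press_board between 0.023 and 0.029 m and x of sanding_block_1 in the frame of press_board between -0.067 and 0.067 m and y of sanding_block_1 in the frame of press_board between -0.011 and 0.011 m and x of sanding_block_2 in the frame of press_board between -0.067 and 0.067 m and y of sanding_block_2 in the frame of press_board between -0.011 and 0.011 m and x of sanding_block_3 in the frame of press_board between -0.067 and 0.067 m and y of sanding_block_3 in the frame of press_board between -0.011 and 0.011 m and x of sanding_block_4 in the frame of press_board between -0.067 and 0.067 m and y of sanding_block_4 in the frame of press_board between -0.011 and 0.011 m and (contact force between press_board and sanding_block_1 above 1.8 N or contact force between press_board and sanding_block_2 above 1.8 N or contact force between press_board and sanding_block_3 above 1.8 N or contact force between press_board and sanding_block_4 above 1.8 N)), for 0.2 s.
At the end, for the whole second after the job is handed in: Blocks in a row 38 mm apart, flush within 3 mm with both battens (later places 4 to 6 mm), square within 0.05 rad. Board pressed (1.8 N on a block), on them within 3 mm, level within 0.03 rad, square within 0.07, each block centre within 67 mm of its centre lengthwise, 11 mm across. All at rest (all of step 1 and angle between the x axis of press_board and the x axis of fence, either way round below 0.07 rad and angle between press_board's own z axis and vertical below 0.03 rad and height (world z) of press_board between 0.023 and 0.029 m and x of sanding_block_1 in the frame of press_board between -0.067 and 0.067 m and y of sanding_block_1 in the frame of press_board between -0.011 and 0.011 m and x of sanding_block_2 in the frame of press_board between -0.067 and 0.067 m and y of sanding_block_2 in the frame of press_board between -0.011 and 0.011 m and x of sanding_block_3 in the frame of press_board between -0.067 and 0.067 m and y of sanding_block_3 in the frame of press_board between -0.011 and 0.011 m and x of sanding_block_4 in the frame of press_board between -0.067 and 0.067 m and y of sanding_block_4 in the frame of press_board between -0.011 and 0.011 m and linear speed of each of sanding_block_1, sanding_block_2, sanding_block_3, sanding_block_4, press_board below 0.02 m/s); the robot touches nothing.
It fails at once if a bystander is moved by more than 3 cm (distance of any of rivet_tin, fittings_box, thread_spool_1, tape_measure, beeswax from where it was at the start of the episode above 0.03 m).
Of sanding_block_1, sanding_block_2, sanding_block_3, sanding_block_4 only 3 to 4 are there at a start; the rules pass over those that are not, and their reading is None.
At some moment in a run one of sanding_block_1, sanding_block_2, sanding_block_3, sanding_block_4 may be knocked a few centimetres aside while the robot is not near it.
It also fails if it takes over 210 s, if anything falls off the work surface, if the arm or the gripper's body presses on something with over 40 N, if the wrist force passes 120 N, or if a joint passes its speed limit or range.

## Working session

There is one attempt and no reset: what is moved stays moved. The work goes in short steps, each a Python script; the robot and the scene stay as the last script left them, time stands still between calls to the robot, and variables do not carry over. Pictures are saved under pics/ and viewed, and the job is handed in when it is done.

```bash
ls; mkdir -p pics
python3 - <<'E'
from rig import ctrl
import cv2
for n in ("scene","top","wrist"):
    c=ctrl.camera(n); cv2.imwrite(f"pics/a_{n}.png",c["img"]); print(n,c["mtx"].round(1).tolist(),c["R"].round(3).tolist(),c["t"].round(3).tolist())
s=ctrl.get_state(); print(s)
E
```

```text
pics
scene [[491.7, 0.0, 259.6], [0.0, 491.7, 192.6], [0.0, 0.0, 1.0]] [[0.237, -0.972, -0.011], [-0.871, -0.207, -0.446], [0.431, 0.115, -0.895]] [-0.245, 0.411, 1.29]
top [[471.7, 0.0, 263.2], [0.0, 471.7, 193.1], [0.0, 0.0, 1.0]] [[-0.026, -1.0, 0.002], [-0.998, 0.026, -0.064], [0.064, -0.004, -0.998]] [-0.125, 0.504, 1.653]
wrist [[314.0, 0.0, 255.7], [0.0, 314.0, 199.8], [0.0, 0.0, 1.0]] [[0.426, 0.905, -0.001], [0.871, -0.409, 0.272], [0.246, -0.116, -0.962]] [-0.65, -0.036, 0.388]
{'time': 0.15, 'qpos': array([-1.19720686,  0.5369854 , -0.00441336,  1.53862104,  0.00258795,
        1.06728019, -0.07118423]), 'qd': array([-2.52782685e-04, -2.86583031e-03,  1.65150283e-03, -3.64744701e-03,
       -1.94484391e-05,  8.65071078e-04,  5.68312932e-04]), 'joint_torque': array([ 1.88702747e-03, -5.71328437e+01,  9.92041826e-01, -2.51830906e+01,
       -5.61401539e-02,  1.51315442e-02,  9.00435634e-05]), 'position': array([0.27655899, 0.58772547, 0.23805474]), 'orientation': array([-0.5967393 ,  0.59728518,  0.37854982, -0.37927912]), 'contact_force': array([ 0.63390176,  0.29002556, -0.36059519]), 'moment': array([-0.06922303,  0.02773458,  0.00687292]), 'gripper_width': 0.08834456637084954}
```

View pics/a_top.png

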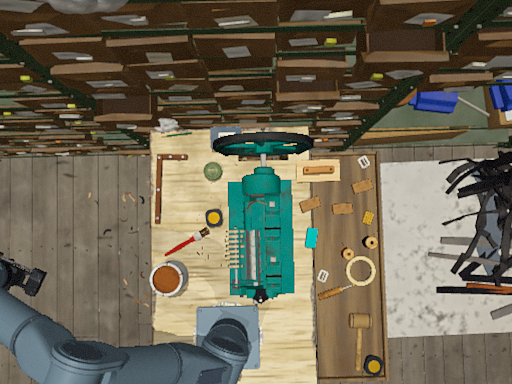

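View pics/a_scene.png

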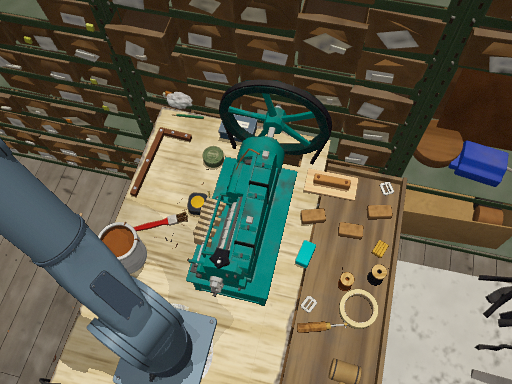

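View pics/a_wrist.png

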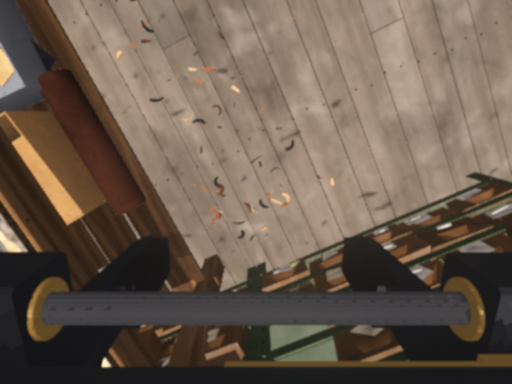

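```bash
cat > h.py <<'E'
import numpy as np, cv2
from rig import ctrl
def pts(c):
    z=c["range_z"]; K=c["mtx"]; v,u=np.mgrid[:z.shape[0],:z.shape[1]]
    P=np.stack([(u-K[0,2])/K[0,0]*z,(v-K[1,2])/K[1,1]*z,z],-1)
    W=(P-c["t"])@c["R"]; W[z==0]=np.nan
    return W
def proj(c,X):
    q=c["mtx"]@(c["R"]@np.asarray(X,float)+c["t"]); return q[:2]/q[2]
def crop(img,x0,y0,x1,y1,s,name):
    cv2.imwrite(name,cv2.resize(img[y0:y1,x0:x1],None,fx=s,fy=s,interpolation=cv2.INTER_CUBIC))
def pix2w(c,u,v,z):
    d=np.linalg.inv(c["mtx"])@[u,v,1]; d=c["R"].T@d; o=-c["R"].T@c["t"]; return o+d*(z-o[2])/d[2]
E
python3 - <<'E'
from h import *
c=ctrl.camera("top"); W=pts(c)
crop(c["img"],280,140,400,260,5,"pics/b_blocks.png")
crop(c["img"],145,140,245,260,5,"pics/b_fence.png")
for u,v in [(310,204),(343,208),(362,186),(311,237),(369,217),(319,170),(330,250),(172,157),(157,190),(190,200),(213,171),(213,217),(305,165)]:
    print((u,v),W[v,u].round(4))
s=ctrl.camera("scene"); crop(s["img"],280,150,410,260,6,"pics/b_sc.png")
E
```

```text
(310, 204) [ 0.4574 -0.3022  0.0216]
(343, 208) [ 0.4402 -0.4173  0.0251]
(362, 186) [ 0.5161 -0.4875  0.0237]
(311, 237) [ 0.3417 -0.3014  0.0262]
(369, 217) [ 0.4063 -0.5108  0.0106]
(319, 170) [ 0.5758 -0.3366  0.0319]
(330, 250) [ 0.2932 -0.3699  0.0012]
(172, 157) [0.6386 0.184  0.0084]
(157, 190) [0.5213 0.2376 0.0145]
(190, 200) [ 0.4843  0.1255 -0.0134]
(213, 171) [0.5822 0.0365 0.0291]
(213, 217) [0.4205 0.04   0.0251]
(305, 165) [ 0.5975 -0.2901  0.0093]
```

View pics/b_blocks.png

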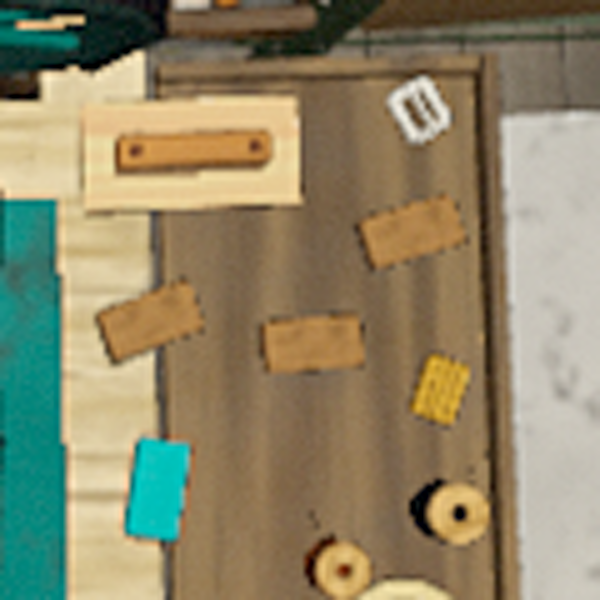

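View pics/b_fence.png

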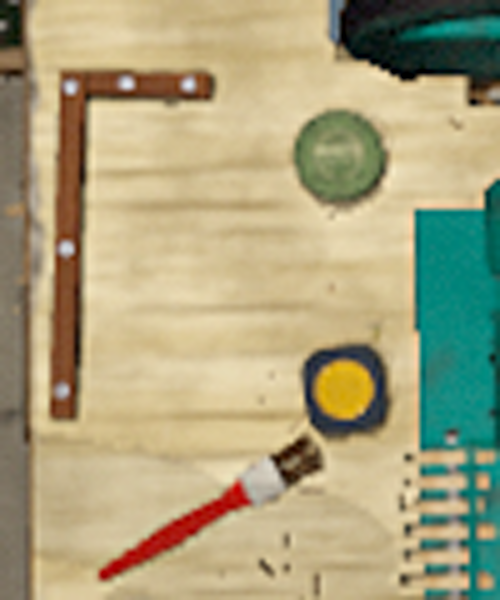

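View pics/b_sc.png

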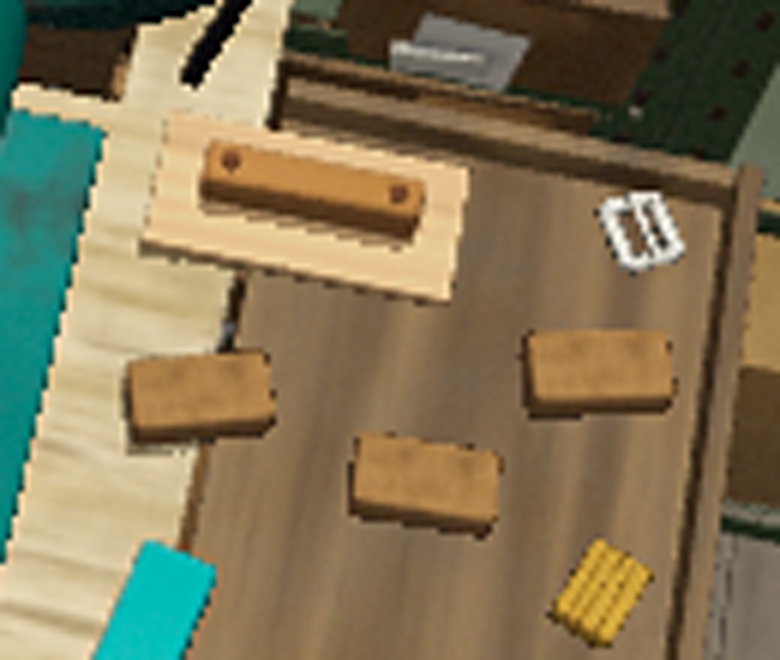

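```bash
cat >> h.py <<'E'
def blobs(c,lo,hi,z,roi,amin=80):
    hsv=cv2.cvtColor(c["img"],cv2.COLOR_BGR2HSV); m=cv2.inRange(hsv,lo,hi)
    k=np.zeros_like(m); x0,y0,x1,y1=roi; k[y0:y1,x0:x1]=m[y0:y1,x0:x1]
    k=cv2.morphologyEx(k,cv2.MORPH_OPEN,np.ones((2,2)))
    out=[]
    for ct in cv2.findContours(k,cv2.RETR_EXTERNAL,cv2.CHAIN_APPROX_NONE)[0]:
        if cv2.contourArea(ct)<amin: continue
        Wp=np.array([pix2w(c,*p[0],z)[:2] for p in ct],np.float32)
        (cx,cy),(w,h),a=cv2.minAreaRect(Wp*1000)
        if w<h: w,h,a=h,w,a+90
        out.append((round(cx/1000,4),round(cy/1000,4),round(w),round(h),round((a+90)%180-90,1),ct.reshape(-1,2).mean(0).round().tolist()))
    return out
E
python3 - <<'E'
from h import *
c=ctrl.camera("top")
hsv=cv2.cvtColor(c["img"],cv2.COLOR_BGR2HSV)
for u,v in [(310,204),(343,208),(362,186),(305,165),(300,176),(319,170),(350,170),(157,190),(185,158),(180,190)]: print((u,v),hsv[v,u])
print("blocks",blobs(c,(9,110,120),(15,200,220),0.026,(280,180,400,260)))
print("top c", [pix2w(c,u,v,0.026)[:2].round(4).tolist() for u,v in [(309.5,203.5),(342.5,208),(362,186.3)]])
print("fence",blobs(c,(0,90,40),(14,255,150),0.018,(148,145,195,230)))
E
```

```text
(310, 204) [ 16 141 177]
(343, 208) [ 16 147 177]
(362, 186) [ 16 147 175]
(305, 165) [ 17  99 234]
(300, 176) [ 20  86 233]
(319, 170) [ 17 162 203]
(350, 170) [ 16  87 123]
(157, 190) [162   7 180]
(185, 158) [ 11 184 129]
(180, 190) [ 22  72 215]
blocks []
top c [[0.459, -0.3], [0.4402, -0.4154], [0.5149, -0.487]]
fence [(0.4696, 0.2313, 89, 17, -3.7, [159.0, 204.0]), (0.5882, 0.2243, 122, 37, -16.1, [161.0, 170.0])]
```

Run:
```python
from h import *
c=ctrl.camera("top")
for b in blobs(c,(11,125,120),(19,220,240),0.026,(280,178,400,260)): print("blocks",b)
for b in blobs(c,(11,125,120),(19,220,240),0.040,(295,155,345,180)): print("grip",b)
for b in blobs(c,(0,0,190),(25,135,255),0.012,(296,155,341,184)): print("board",b)
# fence edges: inner face transition per row / column, subpixel at half-level of saturation/gray
g=cv2.cvtColor(c["img"],cv2.COLOR_BGR2GRAY).astype(float)
def edge(a): # dark to bright
    lo,hi=a.min(),a.max(); 
    i=np.argmin(a); t=(lo+hi)/2
    while a[i]<t: i+=1
    return i-1+(t-a[i-1])/(a[i]-a[i-1])
L=[]
for v in range(163,221,3):
    u=155+edge(g[v,155:170]); L.append(pix2w(c,u,v,0.018)[:2])
L=np.array(L); 
S=[]
for u in range(166,186,2):
    v=153+edge(g[153:167,u]); S.append(pix2w(c,u,v,0.018)[:2])
S=np.array(S)
pl=np.polyfit(L[:,0],L[:,1],1); ps=np.polyfit(S[:,1],S[:,0],1)
print(pl,ps, np.abs(np.polyval(pl,L[:,0])-L[:,1]).max(),np.abs(np.polyval(ps,S[:,1])-S[:,0]).max())
x=np.linalg.solve([[-pl[0],1],[1,-ps[0]]],[pl[1],ps[1]]); print("corner",x, L[0],L[-1],S[0],S[-1])
print([ctrl.solve_ik(p,ctrl.get_state()["orientation"]) is not None for p in [(.46,-.3,.02),(.46,-.3,.42),(.44,-.41,.02),(.515,-.487,.02),(.515,-.487,.42),(.6,.18,.02),(.6,.18,.42),(.5,0,.42),(.55,0,.45)]])
```

```text
blocks (0.4349, -0.4187, 67, 39, 88.5, [343.0, 209.0])
blocks (0.4565, -0.3048, 68, 39, -73.1, [311.0, 204.0])
blocks (0.513, -0.4908, 68, 39, -73.1, [363.0, 187.0])
grip (0.572, -0.3355, 107, 27, -88.7, [319.0, 171.0])
board (0.5817, -0.3374, 154, 93, 88.5, [317.0, 170.0])
[-0.04093754  0.24316812] [0.04431122 0.61937358] 0.0008372731189189575 0.0023013769630726433
corner [0.62900764 0.2174181 ] [0.6166531  0.21767532] [0.41485686 0.22670952] [0.62861866 0.20360578] [0.62639888 0.13975006]
[True, True, True, True, True, True, True, True, True]
```

```bash
cat >> h.py <<'E'
from scipy.spatial.transform import Rotation as Ro
def Q(phi):
    c,s=np.cos(phi),np.sin(phi)
    q=Ro.from_matrix(np.array([[c,0,-s],[s,0,c],[0,-1,0]])).as_quat(); return np.r_[q[3],q[:3]]
E
python3 - <<'E'
from h import *
s=ctrl.get_state(); q=s["orientation"]; print(Ro.from_quat(np.r_[q[1:],q[0]]).as_matrix().round(2))
for p in [(.3,.45,.42),(.5,.2,.42),(.5,0,.42),(.457,-.3,.42),(.457,-.3,.005),(.515,-.488,.42),(.515,-.488,.005),(.6,.18,.42),(.6,.18,.005)]:
    for ph in (0.,np.pi):
        r=ctrl.solve_ik(p,Q(ph)); print(p,round(ph,1),None if r is None else np.round(r,2))
c=ctrl.camera("top");W=pts(c)
for u in range(150,215,10):
    print(u,[ (W[v,u].round(2).tolist()) for v in (120,130,140,150)])
E
```

```text
[[ 0.43 -0.   -0.9 ]
 [ 0.9  -0.    0.43]
 [-0.   -1.   -0.  ]]
(0.3, 0.45, 0.42) 0.0 [-1.28  0.2   0.26  1.59 -0.05  1.36 -1.01]
(0.3, 0.45, 0.42) 3.1 [-0.76  0.23 -0.38  1.56  0.09  1.37  2.  ]
(0.5, 0.2, 0.42) 0.0 [-0.79  0.2   0.4   1.6  -0.08  1.35 -0.39]
(0.5, 0.2, 0.42) 3.1 [-0.35  0.21 -0.14  1.58  0.03  1.36  2.65]
(0.5, 0, 0.42) 0.0 [-0.62  0.12  0.59  1.7  -0.07  1.34 -0.01]
(0.5, 0, 0.42) 3.1 None
(0.457, -0.3, 0.42) 0.0 [-0.21  0.28  0.91  1.6  -0.23  1.37  0.72]
(0.457, -0.3, 0.42) 3.1 [-0.33  0.34  1.1   1.61 -0.31  1.39 -2.33]
(0.457, -0.3, 0.005) 0.0 [ 0.21  0.77  0.38  1.94 -0.54  0.53  0.96]
(0.457, -0.3, 0.005) 3.1 [-0.23  1.12  1.08  1.97 -1.28  0.98 -1.61]
(0.515, -0.488, 0.42) 0.0 [ 0.18  0.73  1.08  1.13 -0.63  1.6   1.1 ]
(0.515, -0.488, 0.42) 3.1 [ 0.17  0.74  1.09  1.13 -0.64  1.6  -2.04]
(0.515, -0.488, 0.005) 0.0 [ 0.37  0.99  0.53  1.49 -0.61  0.83  1.13]
(0.515, -0.488, 0.005) 3.1 [ 0.11  1.25  1.08  1.5  -1.18  1.13 -1.69]
(0.6, 0.18, 0.42) 0.0 [-0.65  0.39  0.42  1.37 -0.16  1.41 -0.24]
(0.6, 0.18, 0.42) 3.1 [-0.25  0.38 -0.16  1.35  0.06  1.42  2.73]
(0.6, 0.18, 0.005) 0.0 [-0.53  0.83  0.24  1.72 -0.3   0.63 -0.12]
(0.6, 0.18, 0.005) 3.1 [-0.12  0.84 -0.34  1.69  0.41  0.68  2.46]
150 [[0.69, 0.17, 0.38], [0.75, 0.27, -0.03], [0.71, 0.27, -0.01], [0.67, 0.27, -0.01]]
160 [[0.76, 0.21, 0.06], [0.73, 0.22, 0.05], [0.7, 0.23, 0.0], [0.67, 0.23, 0.0]]
170 [[0.76, 0.18, 0.05], [0.73, 0.18, 0.05], [0.7, 0.19, -0.0], [0.66, 0.19, 0.0]]
180 [[0.76, 0.14, 0.07], [0.74, 0.16, -0.0], [0.7, 0.16, -0.0], [0.67, 0.16, -0.0]]
190 [[0.76, 0.11, 0.06], [0.74, 0.12, -0.0], [0.7, 0.12, -0.0], [0.66, 0.12, -0.0]]
200 [[0.76, 0.08, 0.06], [0.74, 0.08, -0.01], [0.7, 0.08, 0.0], [0.66, 0.09, -0.01]]
210 [[0.76, 0.04, 0.05], [0.73, 0.04, 0.04], [0.7, 0.05, -0.0], [0.66, 0.05, 0.0]]
```

Run:
```python
from h import *
ctrl.move_j([-1.197,.21,0,1.58,0,1.36,-.07])
ctrl.move_j([0.7,.21,0,1.58,0,1.36,.7])
s=ctrl.get_state(); print(s["time"],s["position"],s["contact_force"])
for n in ("scene","wrist","top"):
    c=ctrl.camera(n); cv2.imwrite(f"pics/c_{n}.png",c["img"])
```

```text
4.325 [ 0.38309853 -0.38010279  0.41675264] [ 0.7704237   0.15685884 -0.16261624]
```

View pics/c_scene.png

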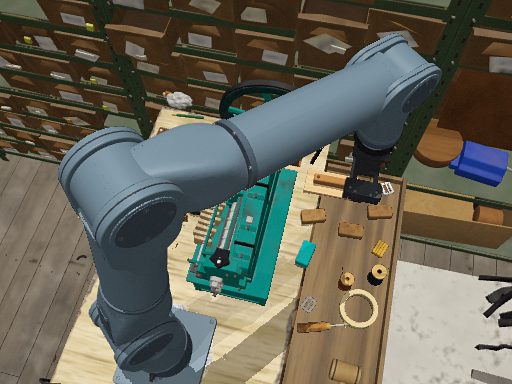

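View pics/c_wrist.png

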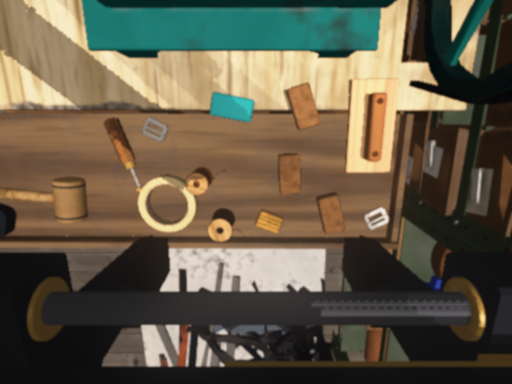

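View pics/c_top.png

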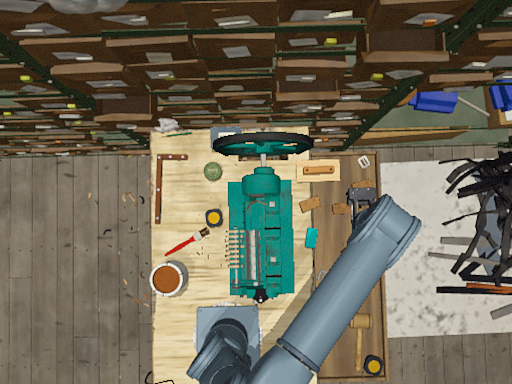

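Run:
```python
from h import *
c=ctrl.camera("wrist"); hsv=cv2.cvtColor(c["img"],cv2.COLOR_BGR2HSV)
for u,v in [(303,106),(289,173),(330,213),(320,150),(260,160),(375,130),(269,220)]: print(hsv[v,u])
W=pts(c)
for u,v in [(303,106),(289,173),(330,213),(320,150),(310,140)]: print(W[v,u])
crop(c["img"],180,60,400,240,3.5,"pics/c_crop.png")
for b in blobs(c,(8,125,60),(14,220,240),0.026,(200,70,400,240),100): print("blocks",b)
```

```text
[ 14 155 183]
[ 13 156 141]
[ 13 155 155]
[ 13 114 114]
[ 14 112 127]
[ 13 166 217]
[ 17 174 194]
[ 0.45725431 -0.29895609  0.02419865]
[ 0.43758468 -0.41036038  0.02420714]
[ 0.51323481 -0.48290804  0.02432219]
[ 0.4940724  -0.37344363 -0.00105199]
[ 0.47551421 -0.35595746 -0.00135557]
blocks (0.5166, -0.485, 77, 41, -75.5, [332.0, 214.0])
blocks (0.2988, -0.4148, 37, 21, -62.0, [208.0, 176.0])
blocks (0.4402, -0.4132, 73, 40, -87.7, [291.0, 175.0])
blocks (0.6206, -0.406, 131, 15, -83.0, [397.0, 170.0])
blocks (0.5773, -0.3349, 112, 35, -88.6, [375.0, 127.0])
blocks (0.4828, -0.2953, 92, 70, 16.2, [316.0, 110.0])
```

View pics/c_crop.png

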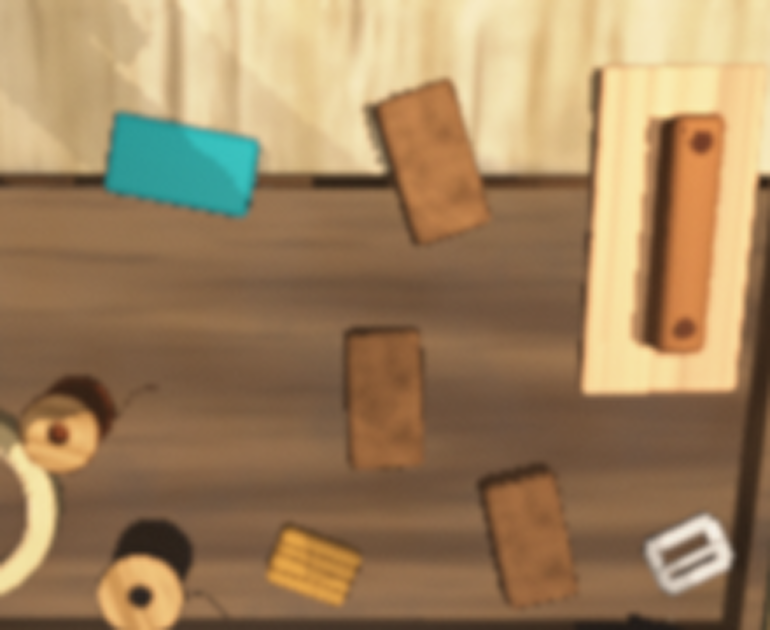

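```bash
cat >> h.py <<'E'
def hblobs(c,zlo,zhi,box,amin=30):
    W=pts(c); x0,x1,y0,y1=box
    with np.errstate(invalid='ignore'):
        m=((W[...,2]>zlo)&(W[...,2]<zhi)&(W[...,0]>x0)&(W[...,0]<x1)&(W[...,1]>y0)&(W[...,1]<y1)).astype(np.uint8)
    n,l,st,_=cv2.connectedComponentsWithStats(m); out=[]
    for i in range(1,n):
        if st[i,4]<amin: continue
        P=W[l==i]; (cx,cy),(w,h),a=cv2.minAreaRect((P[:,:2]*1000).astype(np.float32))
        if w<h: w,h,a=h,w,a+90
        bgr=np.median(c["img"][l==i],0)
        out.append((round(cx/1000,4),round(cy/1000,4),round(float(np.median(P[:,2])),4),round(w,1),round(h,1),round((a+360)%180,1),bgr.astype(int).tolist()))
    return out
E
python3 - <<'E'
from h import *
c=ctrl.camera("wrist")
for b in hblobs(c,.017,.034,(.3,.62,-.55,-.25)): print(b)
print()
for b in hblobs(c,.034,.05,(.3,.65,-.55,-.25)): print(b)
for b in hblobs(c,.006,.05,(.5,.65,-.45,-.25)): print(b)
E
```

```text
(0.4582, -0.299, 0.0245, 69.9, 38.2, 109.1, [70, 120, 179])
(0.3393, -0.2999, 0.0245, 70.2, 37.9, 169.3, [155, 158, 49])
(0.5658, -0.3316, 0.0256, 108.2, 4.6, 89.7, [31, 51, 81])
(0.4381, -0.4122, 0.0244, 70.1, 38.0, 92.1, [55, 92, 140])
(0.5159, -0.4853, 0.0244, 69.7, 37.5, 104.7, [60, 100, 150])
(0.3216, -0.4889, 0.0266, 35.8, 13.0, 167.2, [26, 34, 44])
(0.392, -0.5036, 0.0175, 18.9, 15.8, 170.6, [67, 148, 208])
(0.4208, -0.5438, 0.027, 241.4, 12.7, 0.1, [69, 92, 118])
(0.614, -0.5402, 0.0267, 18.3, 9.4, 140.6, [48, 66, 89])

(0.64, -0.2658, 0.0409, 15.1, 6.4, 40.0, [12, 15, 19])
(0.5767, -0.332, 0.0383, 108.4, 24.2, 91.1, [74, 133, 210])
(0.3237, -0.4895, 0.0431, 35.8, 13.2, 157.1, [27, 35, 45])
(0.5769, -0.332, 0.0112, 155.6, 78.7, 90.5, [150, 210, 244])
(0.6398, -0.2632, 0.0284, 18.3, 10.6, 40.0, [19, 25, 30])
(0.6345, -0.3808, 0.0208, 138.4, 12.8, 90.0, [62, 87, 117])
```

```bash
cat >> h.py <<'E'
RH=[0.7,.21,0,1.58,0,1.36,.7]
LH=[-0.36,.21,0,1.58,0,1.36,-.36]
def pick(x,y,ang,z=0.006,op=0.07,strength=25,tosweep=True):
    ph=np.deg2rad(ang-90)
    ctrl.grip(op)
    ctrl.movep((x,y,.12),Q(ph)); ctrl.servo_line((x,y,z),vel=.12)
    ctrl.grip(0.0,strength)
    s=ctrl.get_state(); print("grip w",round(s["gripper_width"],4))
    ctrl.servo_line((x,y,.2),vel=.25)
    s=ctrl.get_state(); print("lift w",round(s["gripper_width"],4),s["position"].round(3),"q",s["qpos"].round(2),"t",round(s["time"],1))
def left():
    ctrl.move_j(RH); ctrl.move_j(LH)
E
python3 - <<'E'
from h import *
pick(.4582,-.299,109.1)
left()
s=ctrl.get_state(); print(s["gripper_width"],s["position"],s["time"],s["contact_force"])
for n in ("scene","wrist"):
    c=ctrl.camera(n); cv2.imwrite(f"pics/d_{n}.png",c["img"])
for b in hblobs(c,.011,.05,(.3,.7,-.05,.26)): print(b)
E
```

```text
grip w 0.0383
lift w 0.0375 [ 0.457 -0.298  0.199] q [ 0.58  0.41 -0.11  1.85  0.05  0.89  0.78] t 8.8
0.03788372223597657 [0.51954716 0.14596085 0.41676147] 11.7833 [ 0.59388981 -0.18210685 -1.39641452]
(0.5258, 0.1921, 0.0167, 247.5, 107.7, 177.3, [48, 75, 134])
(0.6023, 0.0449, 0.0273, 63.4, 27.5, 100.0, [72, 107, 104])
(0.4135, 0.0428, 0.0269, 61.9, 53.6, 83.0, [64, 104, 133])
(0.6795, 0.0052, 0.0395, 83.5, 40.8, 89.9, [113, 106, 99])
(0.6434, -0.0011, 0.0298, 18.2, 11.0, 30.2, [30, 38, 45])
```

View pics/d_wrist.png

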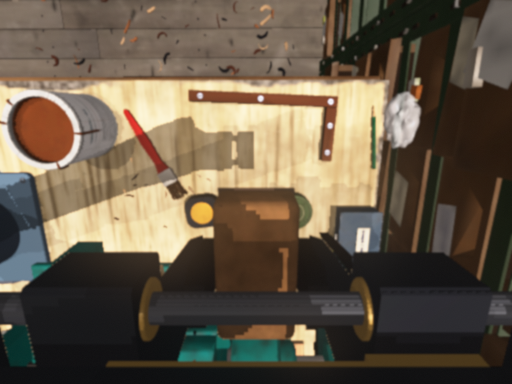

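View pics/d_scene.png

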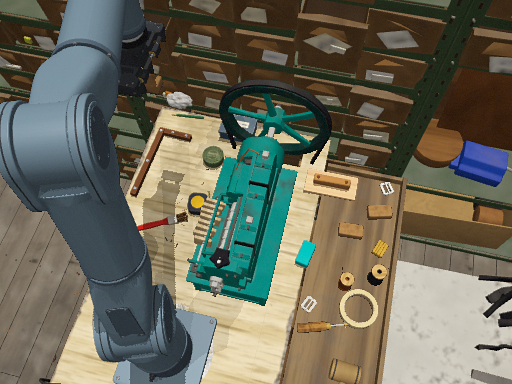

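```bash
cat >> h.py <<'E'
def fence(c,z=0.018):
    W=pts(c); P=W[(W[...,2]>.011)&(W[...,2]<.024)]
    P=P[(P[:,0]>.4)&(P[:,0]<.66)&(P[:,1]>.12)&(P[:,1]<.25)]
    L=P[(P[:,0]<.60)&(P[:,1]>.2)]; S=P[(P[:,1]<.20)&(P[:,0]>.6)]
    l=cv2.minAreaRect((L[:,:2]*1000).astype(np.float32)); s=cv2.minAreaRect((S[:,:2]*1000).astype(np.float32))
    return l,s,L,S
E
python3 - <<'E'
from h import *
c=ctrl.camera("wrist"); l,s,L,S=fence(c); print(l,s)
# face edges: long batten lower-y envelope
def env(t,v,n=12,sgn=-1):
    b=np.linspace(t.min()+.003,t.max()-.003,n+1); X=[];Y=[]
    for i in range(n):
        k=(t>=b[i])&(t<b[i+1])
        if k.sum()>4: X.append((b[i]+b[i+1])/2); Y.append(v[k].min())
    return np.polyfit(X,Y,1)
pl=env(L[:,0],L[:,1]); ps=env(S[:,1],S[:,0],6); print(pl,ps)
print("corner",np.linalg.solve([[-pl[0],1],[1,-ps[0]]],[pl[1],ps[1]]))
E
```

```text
((501.8946533203125, 237.89181518554688), (18.052108764648438, 195.974365234375), 87.4563217163086) ((639.0509033203125, 166.8140869140625), (66.31905364990234, 18.59632110595703), 88.3047866821289)
[-0.04588543  0.25231727] [0.04294027 0.62280011]
corner [0.63238866 0.22329984]
```

```bash
cat >> h.py <<'E'
FC=np.array([.6324,.2233]); FA=-0.0447
def F(x,y): c,s=np.cos(FA),np.sin(FA); return FC+np.array([c*x-s*y,s*x+c*y])
def Fi(p): c,s=np.cos(FA),np.sin(FA); d=np.asarray(p[:2])-FC; return np.array([c*d[0]+s*d[1],-s*d[0]+c*d[1]])
def fpos():
    s=ctrl.get_state(); return (Fi(s["position"])*1000).round(1),round(s["position"][2],4),s["contact_force"].round(1),round(s["time"],1)
def go(x,y,z,vel=.15,guard=None): return ctrl.servo_line((*F(x,y),z),vel=vel,guard=guard)
def place(x,y=-.045,op=.06):
    ctrl.movep((*F(x,y),.10),Q(FA)); go(x,y,.0075,.12,guard=12); print("down",fpos())
    g=go(x,y+.025,.0075,.04,guard=5); print("toY",g,fpos())
    ctrl.grip(op); s=fpos(); p=s[0]/1000
    go(p[0],p[1],.07,.2)
def pushx(x0,y=-.036,guard=8,far=.0):
    go(x0,y,.07,.2); ctrl.grip(0.0); go(x0,y,.008,.15,guard=15)
    g=go(far,y,.008,.05,guard=guard); print("pushx",g,fpos()); p=fpos()[0]/1000
    go(p[0]-.01,y,.008,.1)
def pushy(x,y0=-.115,guard=8):
    go(x,y0,.07,.2); go(x,y0,.008,.15,guard=15)
    g=go(x,-.05,.008,.05,guard=guard); print("pushy",g,fpos()); p=fpos()[0]/1000
    go(x,p[1]-.01,.008,.1); go(x,p[1]-.01,.07,.2)
E
python3 - <<'E'
from h import *
place(-.055)
c=ctrl.camera("wrist"); cv2.imwrite("pics/e_w.png",c["img"])
E
```

```text
down (array([-56.3, -45.5]), np.float64(0.0061), array([-0.8, -0.5,  5.5]), 13.9)
toY True (array([-56.2, -36.8]), np.float64(0.0061), array([0.1, 2.2, 4.1]), 14.3)
```

View pics/e_w.png

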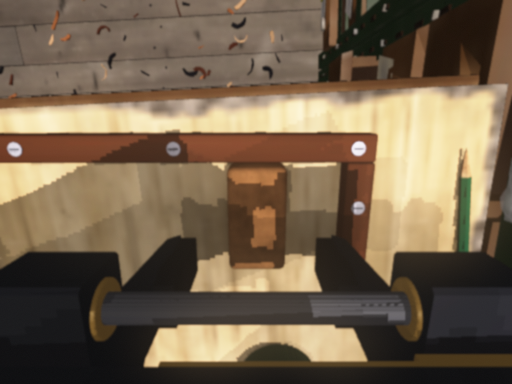

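Run:
```python
from h import *
pushx(-.112)
pushy(-.020)
go(-.06,-.11,.2,.25)
c=ctrl.camera("wrist"); cv2.imwrite("pics/f_w.png",c["img"])
for b in hblobs(c,.0215,.034,(.55,.7,.1,.26)): print(b,Fi(b[:2]))
print(fpos())
```

```text
pushx True (array([-51.9, -36.3]), np.float64(0.0074), array([-0.6,  0.2, -0.6]), 18.6)
pushy True (array([-20.3, -82.7]), np.float64(0.0077), array([ 0.4,  0.5, -1.1]), 20.8)
(0.6121, 0.1889, 0.0246, 68.2, 37.9, 87.4, [65, 112, 169]) [-0.01874255 -0.03527275]
(array([ -61. , -110.1]), np.float64(0.1978), array([-0.1,  1.1,  0.4]), 22.3)
```

View pics/f_w.png

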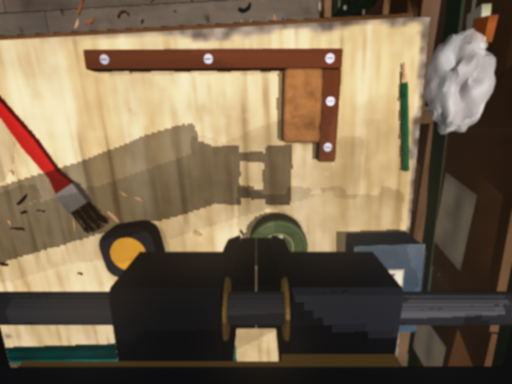

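```bash
cat >> h.py <<'E'
def see():
    c=ctrl.camera("wrist"); out=[]
    for b in hblobs(c,.017,.034,(.3,.62,-.58,-.25)):
        if 60<b[3]<78 and 33<b[4]<44: out.append(b); print(b)
    return c,[b for b in out if b[6][2]>b[6][0]+40]
E
python3 - <<'E'
from h import *
ctrl.move_j(LH); ctrl.move_j(RH)
c,bs=see(); b=min(bs,key=lambda b:abs(b[1]+.41)+abs(b[0]-.438))
pick(*b[:2],b[5]); left()
place(-.0985)
pushx(-.156)
pushy(-.058)
go(-.07,-.11,.2,.25)
c=ctrl.camera("wrist"); cv2.imwrite("pics/g_w.png",c["img"])
for b in hblobs(c,.0215,.034,(.5,.7,.1,.26)): print(b,Fi(b[:2]))
print(fpos())
E
```

```text
(0.3394, -0.2999, 0.0245, 70.1, 38.0, 169.1, [178, 182, 59])
(0.4384, -0.4125, 0.0245, 70.1, 37.7, 94.1, [65, 108, 162])
(0.5159, -0.4852, 0.0244, 69.5, 37.9, 105.0, [69, 115, 172])
grip w 0.0379
lift w 0.0376 [ 0.438 -0.412  0.199] q [ 0.69  0.5  -0.01  1.71  0.01  0.94  0.74] t 30.1
down (array([-99.6, -45.5]), np.float64(0.0061), array([-0.9, -1. ,  5.3]), 35.0)
toY True (array([-99.7, -35.5]), np.float64(0.0061), array([-0.1,  2.7,  4.1]), 35.3)
pushx True (array([-89.9, -36.3]), np.float64(0.0073), array([ 0.1, -0. , -0. ]), 39.8)
pushy True (array([-58.3, -82.7]), np.float64(0.0077), array([ 0. , -0.5,  0.4]), 42.1)
(0.5936, 0.1892, 0.0247, 75.0, 69.4, 177.3, [65, 112, 169]) [-0.03723748 -0.03579972]
(array([ -71.3, -110.1]), np.float64(0.1978), array([-0.2,  0.8,  0.2]), 43.5)
```

View pics/g_w.png

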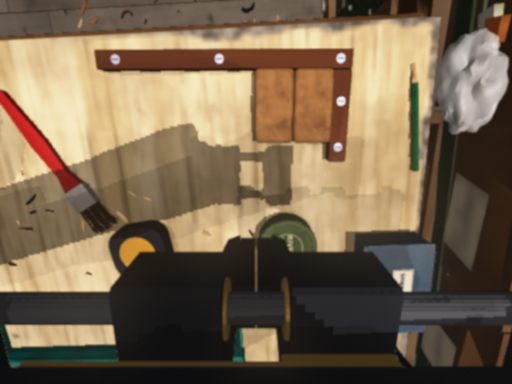

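Run:
```python
from h import *
ctrl.move_j(LH); ctrl.move_j(RH)
c,bs=see(); b=bs[0]; assert len(bs)==1
pick(*b[:2],b[5]); left()
place(-.1365)
pushx(-.194,guard=10)
pushy(-.096)
go(-.08,-.11,.2,.25)
c=ctrl.camera("wrist"); cv2.imwrite("pics/i_w.png",c["img"])
for b in hblobs(c,.0215,.034,(.45,.7,.1,.26)): print(b,Fi(b[:2]))
print(fpos())
```

```text
(0.3395, -0.2999, 0.0245, 69.7, 38.0, 169.2, [178, 181, 59])
(0.516, -0.4853, 0.0244, 70.3, 38.0, 104.8, [69, 115, 172])
grip w 0.0376
lift w 0.0373 [ 0.515 -0.485  0.198] q [ 0.7   0.68 -0.02  1.4   0.01  1.07  0.94] t 51.4
down (array([-135.9,  -44.8]), np.float64(0.008), array([ 0.4, -0.9, -0.4]), 56.6)
toY True (array([-136.5,  -34.4]), np.float64(0.0075), array([-0.1, -0.5, -1. ]), 57.0)
pushx True (array([-127.8,  -36.3]), np.float64(0.0074), array([-0.6, -0.2, -0.2]), 61.6)
pushy True (array([-96.3, -82.7]), np.float64(0.0078), array([-0.1, -0.3,  0. ]), 63.9)
(0.5742, 0.1904, 0.0246, 113.7, 69.4, 177.4, [66, 113, 171]) [-0.05667172 -0.03546781]
(array([ -81.7, -110.1]), np.float64(0.1977), array([ 0.4,  0.2, -0.8]), 65.3)
```

View pics/i_w.png

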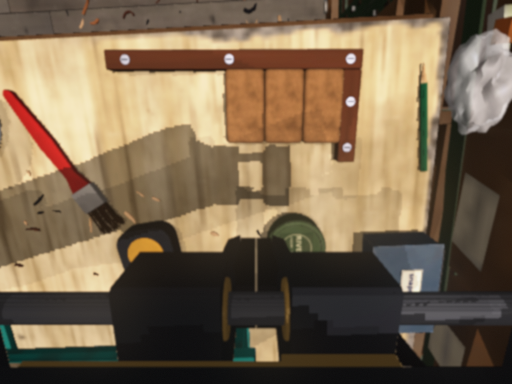

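Run:
```python
from h import *
ctrl.grip(.05); ctrl.move_j(LH); ctrl.move_j(RH)
c=ctrl.camera("wrist"); cv2.imwrite("pics/j_w.png",c["img"])
for nm,cc in (("w",c),("s",ctrl.camera("scene")),("t",ctrl.camera("top"))):
    W=pts(cc); W=W[np.isfinite(W).all(-1)]
    k=(W[:,0]>.48)&(W[:,0]<.70)&(W[:,1]<-.15)&(W[:,1]>-.33)&(W[:,2]>.06)&(W[:,2]<.38)
    P=W[k]; print(nm,len(P))
    if len(P): print(P.min(0).round(3),P.max(0).round(3)); i=np.argsort(P[:,1])[:5]; print(P[i].round(3).tolist())
print(see()[1])
for b in hblobs(c,.034,.05,(.5,.65,-.45,-.28)): print(b)
for b in hblobs(c,.006,.05,(.5,.63,-.45,-.25)): print(b)
```

```text
w 7014
[ 0.48  -0.299  0.06 ] [ 0.658 -0.178  0.236]
[[0.639, -0.299, 0.189], [0.646, -0.299, 0.189], [0.65, -0.299, 0.19], [0.637, -0.299, 0.188], [0.65, -0.299, 0.189]]
s 509
[ 0.48  -0.289  0.063] [ 0.656 -0.15   0.349]
[[0.637, -0.289, 0.108], [0.636, -0.286, 0.104], [0.634, -0.285, 0.096], [0.636, -0.284, 0.098], [0.638, -0.283, 0.1]]
t 1415
[ 0.48 -0.3   0.06] [ 0.658 -0.15   0.349]
[[0.636, -0.3, 0.192], [0.635, -0.298, 0.213], [0.63, -0.298, 0.185], [0.636, -0.297, 0.189], [0.64, -0.297, 0.223]]
(0.3394, -0.3, 0.0246, 69.9, 37.9, 169.2, [163, 167, 53])
[]
(0.5766, -0.3334, 0.0385, 106.8, 24.4, 90.4, [79, 142, 221])
(0.5767, -0.3322, 0.0113, 155.5, 78.4, 90.8, [158, 219, 248])
(0.6292, -0.3583, 0.0146, 95.8, 1.6, 90.0, [31, 48, 69])
(0.6292, -0.4285, 0.0151, 42.1, 1.7, 89.4, [33, 51, 73])
```

View pics/j_w.png

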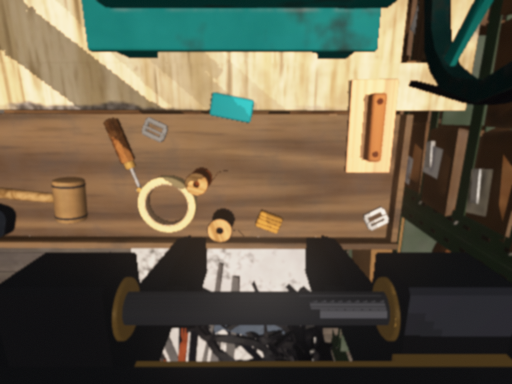

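Run:
```python
from h import *
c=ctrl.camera("wrist"); s=ctrl.get_state(); print((-c["R"].T@c["t"]-s["position"]).round(3), s["time"])
```

```text
[0.    0.07  0.145] 69.275
```

Run:
```python
import cv2
a=cv2.imread("pics/c_scene.png"); cv2.imwrite("pics/k.png",cv2.resize(a[30:220,320:450],None,fx=4,fy=3))
```

```text
(no output)
```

View pics/k.png

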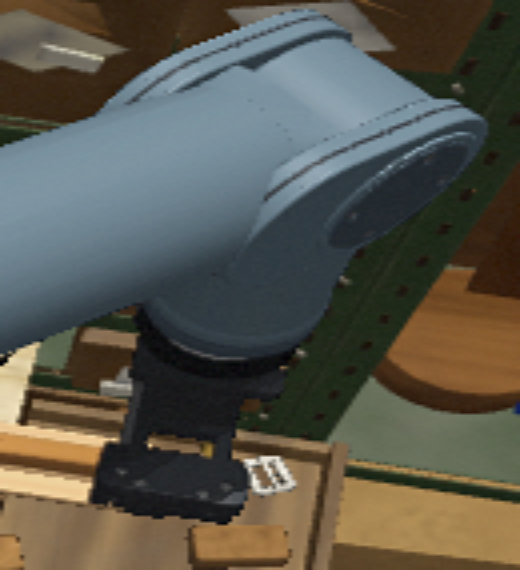

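Run:
```python
from h import *
y0=-.362; ph=np.deg2rad(0.8); x0=.5766
ctrl.grip(.042)
ctrl.servo_line((x0-.06,y0-.04,.30),attitude=Q(ph),vel=.25)
ctrl.servo_line((x0,y0,.10),vel=.2,guard=10)
g=ctrl.servo_line((x0,y0,.019),vel=.1,guard=10)
print(g,ctrl.get_state()["position"].round(4))
ctrl.grip(0,55); s=ctrl.get_state(); print(s["gripper_width"],s["position"].round(4))
ctrl.servo_line((x0-.01,y0,.06),vel=.1); ctrl.servo_line((x0-.07,y0-.05,.2),vel=.2); ctrl.servo_line((x0-.07,y0-.05,.42),vel=.25)
s=ctrl.get_state(); print(s["gripper_width"],s["position"].round(4),s["contact_force"].round(1),s["qpos"].round(2),s["time"])
for n in ("scene","wrist"):
    c=ctrl.camera(n); cv2.imwrite(f"pics/l_{n}.png",c["img"])
```

```text
False [ 0.5772 -0.3623  0.0196]
0.023553777783983626 [ 0.5772 -0.3622  0.0197]
0.023769098735761728 [ 0.5062 -0.4114  0.418 ] [-0.9  0.2 -1.1] [ 0.63  0.43 -0.02  1.28  0.01  1.44  0.62] 75.625
```

View pics/l_scene.png

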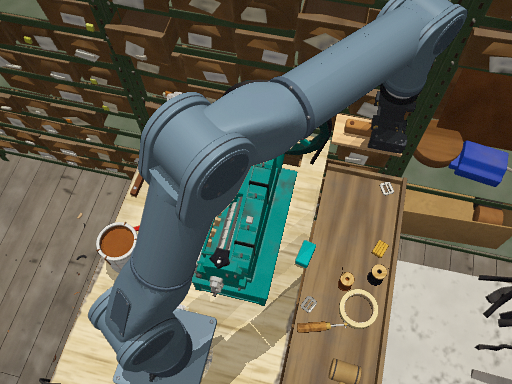

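View pics/l_wrist.png

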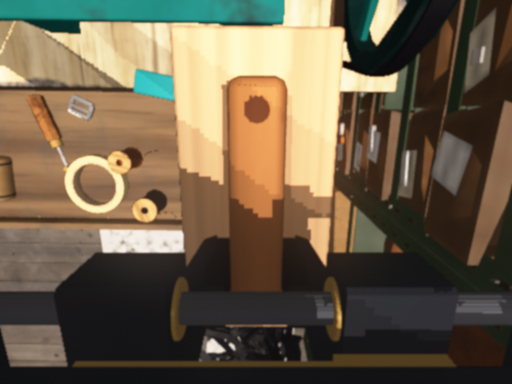

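Run:
```python
from h import *
ctrl.move_j(RH)
c=ctrl.camera("top"); crop(c["img"],145,140,245,230,6,"pics/m_top.png")
ctrl.move_j(LH)
tx=-.057+.030
ctrl.movep((*F(tx,-.0355),.30),Q(FA+np.pi/2))
s=ctrl.get_state(); print(s["qpos"].round(2),fpos(),s["gripper_width"])
c=ctrl.camera("wrist"); cv2.imwrite("pics/m_w.png",c["img"])
c=ctrl.camera("scene"); cv2.imwrite("pics/m_s.png",c["img"])
```

```text
[-0.23  0.46 -0.2   1.51  0.1   1.18  1.07] (array([-26.8, -35.9]), np.float64(0.3004), array([-0.1,  0.4, -1. ]), 79.6) 0.0233101525055655
```

View pics/m_top.png

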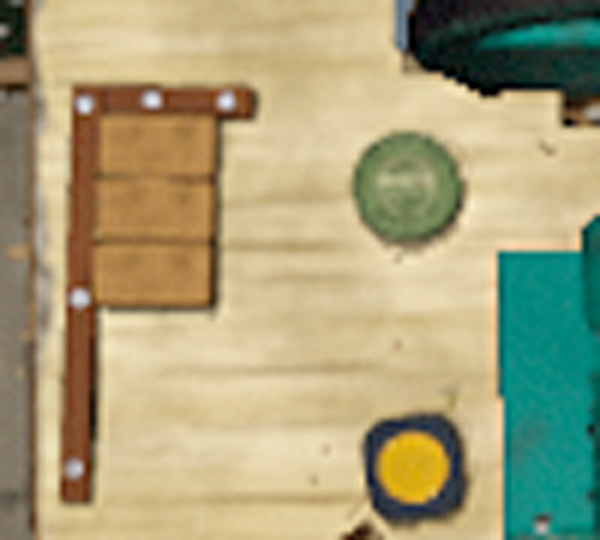

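View pics/m_w.png

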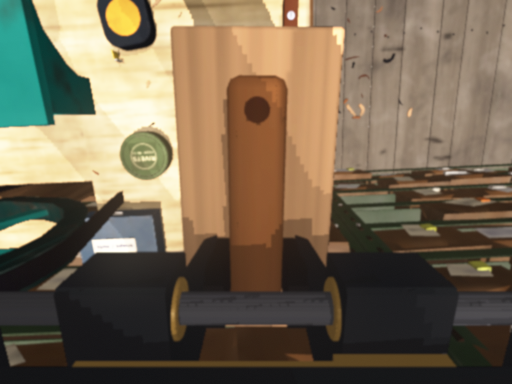

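View pics/m_s.png

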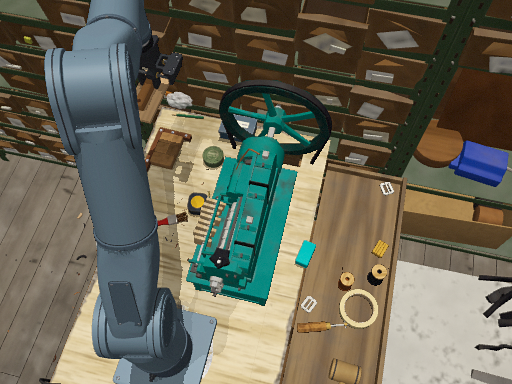

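Run:
```python
from h import *
tx=-.027; y=-.0355
go(tx,y,.07,.2,guard=15)
print(go(tx,y,.040,.03,guard=5),fpos())
ctrl.grip(.05); go(tx,y,.16,.15)
go(-.17,y,.25,.25)
c=ctrl.camera("wrist"); cv2.imwrite("pics/n_w.png",c["img"])
for b in hblobs(c,.056,.075,(.45,.75,.1,.3)): print("rib",b,Fi(b[:2]))
for b in hblobs(c,.030,.075,(.45,.75,.1,.3)): print("board",b,Fi(b[:2]))
print(fpos())
```

```text
True (array([-27.3, -35.7]), np.float64(0.0456), array([-0.9, -2.1,  5. ]), 81.8)
rib (0.5577, 0.1917, 0.0644, 78.3, 24.1, 177.9, [68, 117, 185]) [-0.07321333 -0.03490641]
board (0.5544, 0.1923, 0.0371, 117.3, 78.0, 177.1, [126, 180, 231]) [-0.07653685 -0.03445447]
(array([-169.3,  -36. ]), np.float64(0.249), array([ 0.4, -0.4,  0.4]), 84.1)
```

View pics/n_w.png

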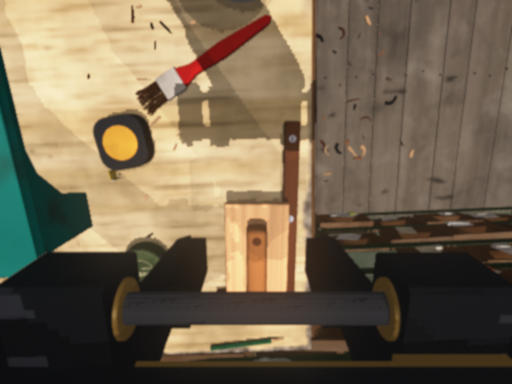

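Run:
```python
from h import *
ctrl.grip(0.0)
go(-.057,-.0352,.12,.2)
f0=ctrl.get_state()["contact_force"][2]; z=.069
print(f0)
while z>.052:
    go(-.057,-.0352,z,.02); f=ctrl.get_state()["contact_force"][2]-f0
    if f>14: break
    z-=.0015
print(z,f,fpos())
for i in range(4): ctrl.wait(.3); print(ctrl.get_state()["contact_force"].round(1))
go(-.057,-.0352,.16,.1)
ctrl.move_j(LH); ctrl.move_j([-1.197,.21,0,1.58,0,1.36,-.07]); 
c=ctrl.camera("top"); crop(c["img"],145,140,245,230,6,"pics/o_top.png")
for n,zl in (("top",.03),("scene",.03)):
    c=ctrl.camera(n)
    for b in hblobs(c,.030,.075,(.45,.75,.08,.24)): print(n,b,Fi(b[:2]))
crop(c["img"],120,100,250,200,6,"pics/o_sc.png"); print(ctrl.get_state()["time"])
```

```text
0.5873788656168575
0.0645 18.34098799846484 (array([-56.7, -35.1]), np.float64(0.0665), array([-6. , -1.3, 18.9]), 89.4)
[-6.3 -2.  19.5]
[-5.2 -2.8 17.4]
[-5.6 -2.2 17.6]
[-5.6 -1.7 16.8]
top (0.7348, 0.194, 0.0547, 79.1, 30.3, 103.6, [154, 166, 171]) [ 0.10360699 -0.02469498]
top (0.5724, 0.1886, 0.0386, 155.7, 79.3, 177.5, [144, 198, 231]) [-0.05838949 -0.03734645]
scene (0.7336, 0.1973, 0.0547, 82.7, 32.2, 90.0, [150, 156, 160]) [ 0.10226073 -0.0214519 ]
scene (0.574, 0.1894, 0.0392, 159.6, 80.7, 177.2, [140, 191, 227]) [-0.05682684 -0.03647575]
94.7417
```

View pics/o_top.png

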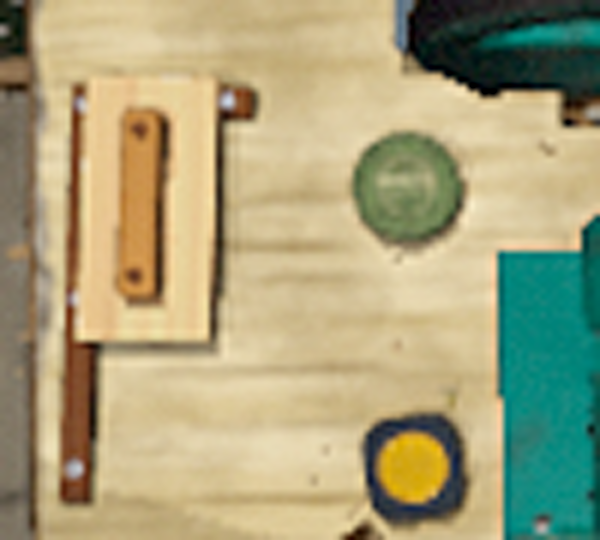

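View pics/o_sc.png

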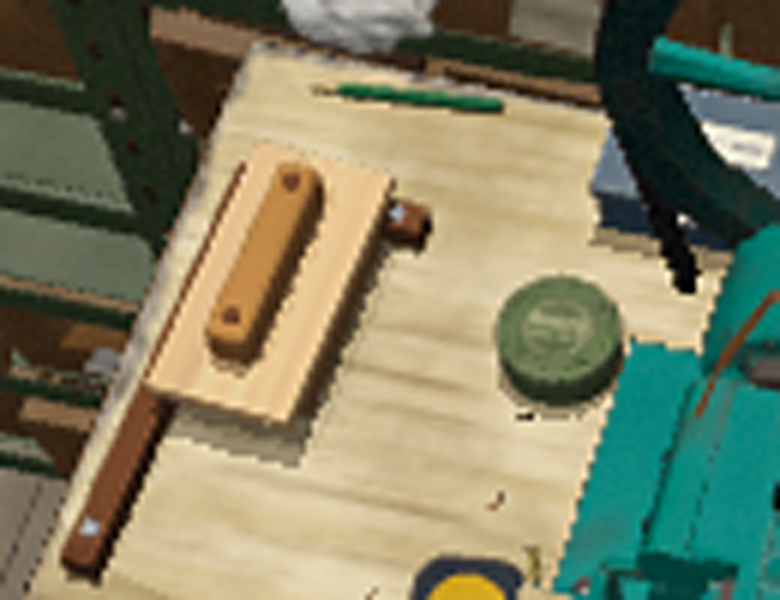

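Run:
```python
from h import *
print(ctrl.finish_job())
```

```text
the job is handed in; nothing more can be done
None
```

All three cork blocks are in the fence corner in one tight row. The pressing board lies grip up on top of them, and the job is handed in at about 95 s of the 210 s allowed. Only three blocks were there. I left the turquoise look-alike and the other bench items alone.

- **Row, before the board went on:** it measured 113.7 x 69.4 mm. Its centre was at (-56.7, -35.5) mm in the fence frame, against an ideal of (-57, -35). It was square to the fence within about 0.1°, and each block was pushed home against both battens.
- **Pressing:** I pressed the board with about 17–19 N for 1.2 s. The sideways force during this pushed the blocks towards the battens, not away from them.
- **Board, after release:** the top and scene cameras put its centre at about (-57 to -58, -36 to -37) mm. It is square within about 0.3°, and its top is at the height expected with the blocks under it.

**Open points:**
- After the board went on, the blocks under it could not be seen. That they stayed flush rests on the board not having shifted and on the direction of the pressing force.
- The first fence-corner estimate, from the top camera, disagreed with the wrist camera by about 6 mm. I used the wrist reading, and the contact stops agreed with it.
- I did not re-measure the bystanders at the end. None looked moved in the last pictures I took of the bench on each side of the machine.

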